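Fit the drive cone to the reel rewinder

ROBOT

A 7-joint arm with a two-finger parallel gripper is mounted at the origin on the work surface. World frame = base frame: x ahead of the robot, y to its left, z up, the work surface at z = 0. Lengths are in m, angles in degrees, forces in N, time in s.
With the tool pointing down it reaches from about 0.35 to 0.775 m from the base axis. Payload 3.1 kg.
Tool frame: the origin (TCP) lies on the centre line of the jaws, within the pads' length; the fingertips stand 17 mm ahead of it and the grasp point (between the pads) lies 2 mm behind it (robot.tip_reach is the distance from the TCP to the fingertips, in m); z points along the fingers, y is the line along which they close (so a half turn about z gives the same grasp; the last joint's range is limited). The gripper opens to 85 mm and grips with 20 to 120 N. Pads are 22 mm wide; open, the fingers measure 114 mm over their backs; the gripper's body (76 mm by 85 mm) begins 54 mm behind the grasp point. The pads swing forward as they close: fully open they stand 13 mm farther back than shut.
Start: joints at [65.334, 17.813, 0.802, 86.603, -0.252, 75.585, -1.558], TCP at [0.209, -0.509, 0.248] pointing down, gripper open.
Joint ranges: [-154.91, 154.91], [-16.99, 109.72], [-72.82, 74.43], [7.12, 147.25], [-82.49, 262.49], [11.32, 116.49], [-174.64, 174.64]. Speed limits (degrees/s): [159.86, 159.86, 180, 180, 180, 180, 180].

INTERFACE

Orientations are given as [roll, pitch, yaw] about the fixed x, y, z axes, in that order (R = Rz(yaw) Ry(pitch) Rx(roll)).
In Python, from station import robot, fingers, vision, workorder, recognise gives the robot as it stands. Calls block until the motion is done:
- robot.move_to(position, orientation): joint-space move of the TCP to a pose.
- robot.line_to(position, orientation=None, velocity=0.15, f_stop=None): straight line of the TCP; orientation=None keeps the orientation; velocity is the mean speed in m/s. With f_stop (N) it stops when the force on the tool has changed by that much, and returns True; else False.
- robot.move_j(angles): joint-space move.
- fingers.gripper_to(opening, force=None): opening from 0.0 (shut) to 1.0 (fully open); force is the grip in N (None keeps the last); returns when the fingers have stopped.
- robot.pause(seconds).
- robot.inverse_kinematics(position, orientation): joint angles nearest the present ones, or None.
- vision.grab_frame(name): name is "scene" or "top"; returns the picture (480x640x3 uint8, red, green, blue); there is no depth.
- vision.calibration(name): a dict with "mtx" (3x3 intrinsics, pixels), "extrinsics" (4x4, takes a point from world to camera coordinates). Camera axes: x right, y up, looking along -z (the intrinsics and any distortion apply to the point x, -y, -z); pixel columns grow to the right and rows downward; lengths in m; the calibration is good to about 2 mm. A picture is of the moment at which its call begins. calibration takes no time and is no camera call.
A pose or a line that the arm cannot do raises robot.PlanningError and nothing moves.
- workorder.close_job(): hands the job in; it is judged then, once.
Trained networks look in the newest picture that a camera, given by its name, has taken for a name from the list of things; names that differ only in an ending like _2 or _b are one class to them, and where a whole thing is asked for, a point or a joint stands for the part that bears it (a point fixed in the world has none). Each returns a list of dicts, best first, with "p" (0 to 1); they miss things now and then, are a little off and sometimes report something else, mostly with a low value. They report only what shows in the picture. A call takes as long as a camera call.
- recognise(label, camera): "rect" ([centre column, centre row, width, height] in pixels, round what is visible of it).
Readings, each from a call of its own:
- robot.current_time_s(): time.
- robot.current_joint_positions(): joint angles.
- robot.current_dq(): joint speeds.
- robot.current_joint_torque(): joint torques, N m.
- robot.current_tool_pos(): TCP position.
- robot.current_eef_rot(): TCP orientation.
- robot.current_contact_force(): force on the tool from outside, world axes, zero at the start.
- robot.current_torque(): the same for the moment, N m.
- robot.current_finger_gap(): opening from 0.0 (shut) to 1.0 (fully open).
- robot.current_gripper_force(): force on a finger pad.
Only numpy, scipy, OpenCV 4.12 (cv2) and the standard library are available. Lean on these libraries where they do the work, as an engineer would, in place of code of your own. Each camera call takes 0.05 s, during which the arm holds its last target. There are 200 camera calls.

TASK

Fit the matching drive cone, the larger of the two, into the rewinder's taper cup: press it fully home, square and firmly but gently. Still pressing down, check that it rocks free by turning it with the cup about 20 degrees anticlockwise (seen from above) from the cup's middle position and then about 20 degrees clockwise past the middle, feeling the cup follow both times. Let go, leaving the cone home in the cup and everything else where it is.

Things in the scene. Friction and masses are not known exactly. Their poses are not given: they have to be found in the camera images.
- cone: The larger drive cone, plain aluminium, upright, small end down, in a grey parking ring (top 24 mm above the bench); it lifts straight out. Origin: centre of its small end, z up its axis. Taper 13 mm radius at z = 0 to 26 mm at 36 mm (20 degree half angle), flange 30 mm radius from 36 to 42 mm, black round knob 15 mm radius from 42 to 82 mm. About 0.19 to 0.31 kg.
- cone_knob (a point): Point on the large cone's axis, 66 mm above its small end and 24 mm above the flange's upper face: where to grip the knob.
- slim_cone: The smaller drive cone of the same make (flange 23 mm radius, knob 11 mm radius, 76 mm tall), for another machine, in its own parking ring. Does not fit; leave it alone.
- rewinder: The rewinder, a white housing 190 x 190 mm, 58 mm high, fixed to the bench; origin: centre of its underside. Above it turns an aluminium platter (84 mm radius) with a plain steel taper cup in its middle (33 mm outer radius). Its bearing is damaged if the cone is pushed down with over 20 N while it turns (the taper multiplies the push; 70 N summed over the taper's contacts).
- seat (a joint): Angle of cup and platter about the vertical, rad: 0 middle (black marks of platter and housing meet), positive anticlockwise seen from above, end stops at +-0.6. Stays where left; friction 0.12 N m. The cone drives it only by friction of the smooth taper: pushed down with less than about 9 N the cone slips round, 11 to 17 N drives it. Rocked means past 0.3 one way, then past -0.3 the other.
- reel: White component reel, 178 mm across, 12 mm thick, lying on the bench; leave it alone.
- screwdriver: Screwdriver lying on the bench; leave it alone.
- cup_axis (a point): Fixed point of the housing on the cup's axis, z up, 120 mm above the bench: the cup's rim at mid setting. The cup's sleeve is height-adjustable and firm: the rim stands at an unmeasured 110 to 130 mm, to be felt or seen. Mouth radius 24 mm, narrowing downward like the cone. Home, the cone's origin is 30 mm below the rim, its flange 6 mm above it all round.

How it is judged (in metres and radians):
On the way, in this order (a step that is already met when the one before it is completed fails the run):
1. the large cone is pressed home and square in the cup (z of cone in the frame of cup_axis below -0.018 m and horizontal distance between cone and cup_axis below 0.002 m and angle between the z axis of cone and the z axis of cup_axis, either way round below 0.05 rad and contact force between cone and rewinder above 15 N), for 0.2 s.
2. still pressed home, the cone has turned the cup anticlockwise past 0.3 rad (all of step 1 and value of joint seat above 0.3 rad), for 0.1 s.
3. still pressed home, the cone has turned the cup clockwise past -0.3 rad (all of step 1 and value of joint seat below -0.3 rad), for 0.1 s.
At the end, for the whole second after the job is handed in: The large cone sits home in the cup (its axis within 2 mm of the cup's and within 0.05 rad of square, its small end down inside the cup, over 18 mm below the cup_axis point), let go and at rest; the other things have not been moved (z of cone in the frame of cup_axis below -0.018 m and horizontal distance between cone and cup_axis below 0.002 m and angle between the z axis of cone and the z axis of cup_axis, either way round below 0.05 rad and linear speed of cone below 0.01 m/s and angular speed of cone below 0.1 rad/s and velocity of joint seat between -0.05 and 0.05 rad/s); the robot touches nothing.
It fails at once if the cone is forced: its taper bears on the cup with more than 70 N in all, which is a push of over 20 N while it turns (contact force between cone and rewinder above 70 N).
It fails at once if the smaller cone is moved more than 20 mm (distance of slim_cone from where it was at the start of the episode above 0.02 m).
It fails at once if the reel is moved more than 20 mm (distance of reel from where it was at the start of the episode above 0.02 m).
It fails at once if the screwdriver is moved more than 20 mm (distance of screwdriver from where it was at the start of the episode above 0.02 m).
It also fails if it takes over 64 s, if anything falls off the work surface, if the arm or the gripper's body presses on something with over 40 N, if the wrist force passes 120 N, or if a joint passes its speed limit or range.

## Working session

There is one attempt and no reset: what is moved stays moved. The work goes in short steps, each a Python script; the robot and the scene stay as the last script left them, time stands still between calls to the robot, and variables do not carry over. Pictures are saved under pics/ and viewed, at most 10 in all, crops included, and the job is handed in when it is done.

```bash
mkdir -p pics; ls; python3 - <<'E'
from station import robot, fingers, vision, workorder, recognise
import cv2, numpy as np
for n in ("scene","top"):
    f=vision.grab_frame(n); cv2.imwrite(f"pics/{n}0.png",f[:,:,::-1])
    c=vision.calibration(n); print(n,{k:np.round(v,4).tolist() for k,v in c.items()})
    for l in ("cone","slim_cone","cone_knob","rewinder","seat"):
        print(l,[(np.round(r["rect"],1).tolist(),round(r["p"],2)) for r in recognise(l,n)[:3]])
print(robot.current_time_s(), robot.current_tool_pos(), robot.current_eef_rot(), robot.current_contact_force())
E
```

```text
pics
scene {'mtx': [[537.318, 0.0, 314.5561], [0.0, 537.318, 241.9987], [0.0, 0.0, 1.0]], 'extrinsics': [[-0.2865, 0.9581, 0.0033, 0.2354], [-0.7866, -0.2372, 0.5701, 0.4145], [0.5469, 0.1607, 0.8216, -1.4607], [0.0, 0.0, 0.0, 1.0]]}
cone [([206.9, 193.1, 29.6, 32.0], 0.56)]
slim_cone [([301.8, 211.7, 18.4, 33.4], 0.73)]
cone_knob [([210.1, 191.6, 26.6, 32.9], 0.82)]
rewinder [([436.9, 245.1, 98.2, 101.8], 0.8), ([443.2, 231.3, 85.6, 68.4], 0.6)]
seat [([443.6, 230.6, 85.3, 68.3], 0.95)]
top {'mtx': [[470.4529, 0.0, 321.1689], [0.0, 470.4529, 239.686], [0.0, 0.0, 1.0]], 'extrinsics': [[-0.0285, -0.9995, 0.014, -0.0576], [0.9923, -0.0266, 0.1209, -0.6229], [-0.1205, 0.0173, 0.9926, -0.8134], [0.0, 0.0, 0.0, 1.0]]}
cone [([466.9, 288.4, 32.7, 32.8], 0.62)]
slim_cone [([348.3, 295.4, 22.4, 27.5], 0.92)]
cone_knob [([468.8, 287.6, 30.4, 37.1], 0.68)]
rewinder [([183.9, 313.2, 116.5, 119.6], 0.64)]
seat [([178.2, 312.8, 99.3, 102.8], 0.82), ([463.7, 214.4, 63.0, 86.9], 0.68), ([183.9, 313.1, 120.5, 118.9], 0.25)]
0.6 [ 0.20852079 -0.50894193  0.24831982] [ 1.79998524e+02 -4.53720670e-04  2.22782136e+01] [-0.69197256 -0.51185468 -0.39685523]
```

View pics/scene0.png

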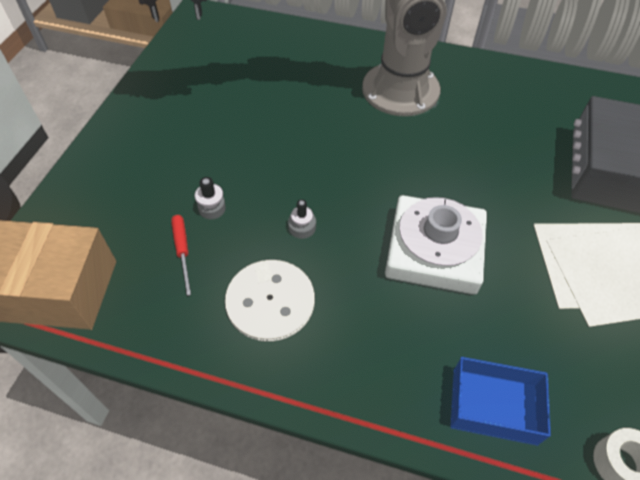

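View pics/top0.png

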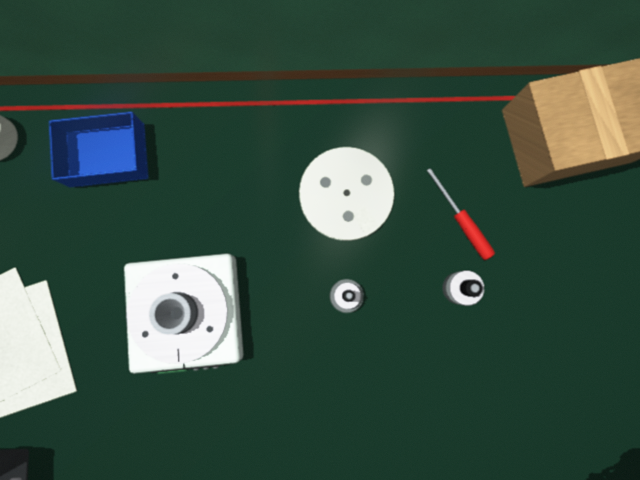

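Scene shows the cone at (208,195), slim cone (302,215), rewinder cup (445,222). Top shows the cone at (467,288), cup rim (173,313), with the platter mark near the middle. Next, enlarged crops.

```bash
python3 - <<'E'
import cv2, numpy as np
s=cv2.imread("pics/scene0.png");t=cv2.imread("pics/top0.png")
def crop(im,c,r,w=50,h=37): 
    a=im[r-h:r+h+1,c-w:c+w]; return cv2.resize(a,(400,300),interpolation=cv2.INTER_CUBIC)
# 100x75 px at 4x
o=np.vstack([np.hstack([crop(s,209,198),crop(s,443,225)]),np.hstack([crop(t,467,288),crop(t,176,313)])])
cv2.imwrite("pics/crops.png",o)
E
```

```text
(no output)
```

View pics/crops.png

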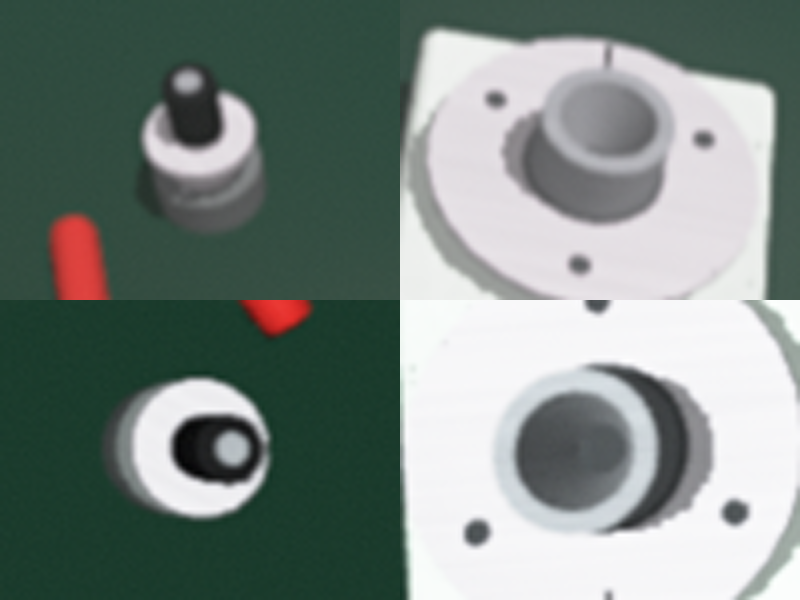

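```bash
cat > h.py <<'E'
from station import robot, fingers, vision, workorder, recognise
import cv2, numpy as np
def P(n):
    c=vision.calibration(n); return np.array(c["mtx"])@np.diag([1,-1,-1])@np.array(c["extrinsics"])[:3]
def tri(ps,pt):
    X=cv2.triangulatePoints(P("scene"),P("top"),np.array(ps,float).reshape(2,1),np.array(pt,float).reshape(2,1))[:,0]; return X[:3]/X[3]
def proj(n,X):
    x=P(n)@np.append(X,1); return x[:2]/x[2]
def onz(n,px,z):
    p=P(n); A=np.c_[p[:,0],p[:,1],-np.array([px[0],px[1],1])]; s=np.linalg.solve(A,-(p[:,2]*z+p[:,3])); return s[:2]
E
python3 - <<'E'
from h import *
np.set_printoptions(precision=4,suppress=True)
for n,a,b in [("rim",(444.7,217.8),(169.9,313.2)),("flange",(208.5,194.4),(466.7,287.6)),("knobtop",(206.1,180.6),(474,287.6))]:
    X=tri(a,b); print(n,X,proj("scene",X)-a,proj("top",X)-b)
a,b=(208.5,194.4),(466.7,287.6)
for z in (.044,.05,.056,.06): print("fl",z,onz("scene",a,z),onz("top",b,z))
for z in (.110,.12,.130): print("rim",z,onz("scene",(444.7,217.8),z),onz("top",(169.9,313.2),z))
print("cam",[np.linalg.inv(np.array(vision.calibration(n)["extrinsics"]))[:3,3] for n in("scene","top")])
E
```

```text
rim [0.4993 0.1722 0.1176] [ 0.0381 -0.006 ] [ 0.0582 -0.0161]
flange [ 0.5276 -0.3318  0.0469] [0.3372 0.0846] [ 0.5362 -0.1493]
knobtop [ 0.5268 -0.3296  0.0926] [0.4469 0.1164] [ 0.7282 -0.2035]
fl 0.044 [ 0.5254 -0.334 ] [ 0.5274 -0.3318]
fl 0.05 [ 0.5298 -0.3311] [ 0.5273 -0.3298]
fl 0.056 [ 0.5341 -0.3282] [ 0.5272 -0.3279]
fl 0.06 [ 0.5371 -0.3263] [ 0.5272 -0.3266]
rim 0.11 [0.4932 0.1727] [0.4991 0.1746]
rim 0.12 [0.5014 0.1719] [0.4994 0.1715]
rim 0.13 [0.5095 0.1712] [0.4996 0.1685]
cam [array([1.1924, 0.1076, 0.9631]), array([ 0.5185, -0.0601,  0.8835])]
```

```bash
python3 - <<'E'
from h import *
np.set_printoptions(precision=1,suppress=True)
for yaw in (-90,-45,0,22,45,90):
    for nm,p in(("cone",(.527,-.331,.069)),("cup",(.499,.172,.152))):
        print(yaw,nm,[None if (q:=robot.inverse_kinematics(p,[180,0,yaw+d])) is None else np.array(q) for d in (-25,25)])
E
```

```text
-90 cone [array([  20.2,   35.1,   15.5,   88.1,  -10.4,   58.2, -166.5]), array([  26.3,   34.6,    6.3,   87.9,   -4.2,   57.8, -121.2])]
-90 cup [array([ 22.4,  32.5, -61.6,  96.8,  30.4,  69.3, 108.3]), array([ -66.3,   31.5,   64.7,  100. ,  -30.5,   68.4, -148.1])]
-45 cone [array([  25.8,   34.6,    7.2,   87.9,   -4.8,   57.8, -125.8]), array([ 31.9,  34.6,  -2.1,  87.6,   1.4,  57.9, -80.5])]
-45 cup [array([ -66.3,   31.5,   64.7,  100. ,  -30.5,   68.4, -153.1]), array([  12.6,   25.9,  -45. ,   97.1,   19.9,   65.3, -148. ])]
0 cone [array([ 31.5,  34.6,  -1.3,  87.6,   0.9,  57.8, -85.1]), array([ 36.2,  34.9,  -8.4,  87.4,   5.6,  58.1, -38.7])]
0 cup [array([  12.5,   25.9,  -44.8,   97.1,   19.8,   65.2, -152.9]), array([  20. ,   30.4,  -57.1,   96.9,   27.3,   67.9, -109.1])]
22 cone [array([ 33.6,  34.7,  -4.5,  87.5,   3. ,  57.9, -64.7]), array([ 38.2,  35.1, -11.4,  87.3,   7.7,  58.3, -18.2])]
22 cup [array([  16.5,   27.9,  -51.1,   97. ,   23.4,   66.4, -133.9]), array([ 21.8,  31.9, -60.4,  96.8,  29.5,  68.9, -89. ])]
45 cone [array([ 35.7,  34.8,  -7.7,  87.4,   5.2,  58.1, -43.3]), array([ 40.2,  35.5, -14.5,  87.2,   9.8,  58.6,   3.2])]
45 cup [array([  19.6,   30.1,  -56.3,   96.9,   26.8,   67.7, -113.7]), array([ 22.8,  33. , -62.5,  96.8,  31. ,  69.6, -67.2])]
90 cone [array([ 39.8,  35.4, -13.8,  87.2,   9.4,  58.5,  -1.5]), array([ 44.3,  36.3, -20.8,  87. ,  14.2,  59.3,  44.9])]
90 cup [array([ 22.8,  32.9, -62.4,  96.8,  30.9,  69.5, -72.1]), array([ 22.3,  32.4, -61.4,  96.8,  30.3,  69.2, -21.6])]
```

```bash
python3 - <<'E'
from h import *
np.set_printoptions(precision=4,suppress=True)
c=[.5275,-.331]
robot.move_to(c+[.16],[180,0,-20]); fingers.gripper_to(0.6)
robot.line_to(c+[.075],velocity=.1,f_stop=4)
robot.pause(.3); f0=np.array(robot.current_contact_force())
g=fingers.gripper_to(0,20); robot.pause(.4)
print(g,robot.current_finger_gap(),robot.current_gripper_force(),robot.current_tool_pos(),np.array(robot.current_contact_force())-f0,robot.current_time_s())
f=vision.grab_frame("top");cv2.imwrite("pics/top1.png",f[:,:,::-1])
E
```

```text
False 0.34544846870137597 20.184054672718048 [ 0.5281 -0.33    0.0752] [1.9321 2.8514 2.4046] 4.4583
```

```bash
python3 - <<'E'
from h import *
np.set_printoptions(precision=4,suppress=True)
fingers.gripper_to(0.6); c=[.528,-.3297]
robot.line_to(c+[.11]); robot.line_to(c+[.11],[180,0,70]); robot.line_to(c+[.07],velocity=.1,f_stop=4)
robot.pause(.3); f0=np.array(robot.current_contact_force()); p0=robot.current_tool_pos()
fingers.gripper_to(0,20); robot.pause(.4)
print(robot.current_finger_gap(),p0,robot.current_tool_pos(),np.array(robot.current_contact_force())-f0,robot.current_time_s())
E
```

```text
0.34251204960006737 [ 0.5284 -0.3299  0.0707] [ 0.5287 -0.33    0.0705] [ 2.3549 -0.4739  1.357 ] 8.5083
```

```bash
python3 - <<'E'
from h import *
np.set_printoptions(precision=4,suppress=True)
fingers.gripper_to(0.5); c=[.5289,-.3300]
robot.line_to(c+[.0695],velocity=.05); robot.pause(.2); f0=np.array(robot.current_contact_force())
fingers.gripper_to(0,60); robot.pause(.3)
print(robot.current_tool_pos(),np.array(robot.current_contact_force())-f0,f0)
robot.line_to(c+[.25],velocity=.15)
robot.move_to([.4993,.1722,.25],[180,0,70])
robot.line_to([.4993,.1722,.205])
robot.pause(.4); print(robot.current_tool_pos(),robot.current_eef_rot(),robot.current_contact_force(),robot.current_finger_gap(),robot.current_time_s())
s=vision.grab_frame("scene")[:,:,::-1];t=vision.grab_frame("top")[:,:,::-1]
cv2.imwrite("pics/s2.png",s);cv2.imwrite("pics/t2.png",t)
def crop(im,c,r,w=40,h=60): return cv2.resize(im[r-h:r+h,c-w:c+w],(400,600),interpolation=cv2.INTER_CUBIC)
cv2.imwrite("pics/c2.png",np.hstack([crop(s,443,205),crop(t,176,313)]))
E
```

```text
[ 0.5293 -0.3301  0.0697] [ 1.1175 -0.9208  0.2121] [-0.5309  0.2966  0.7275]
[0.4996 0.1723 0.2056] [179.9499  -0.0314  69.9971] [-0.0987  0.0122 -2.8624] 0.33817490328515976 13.8333
```

View pics/c2.png

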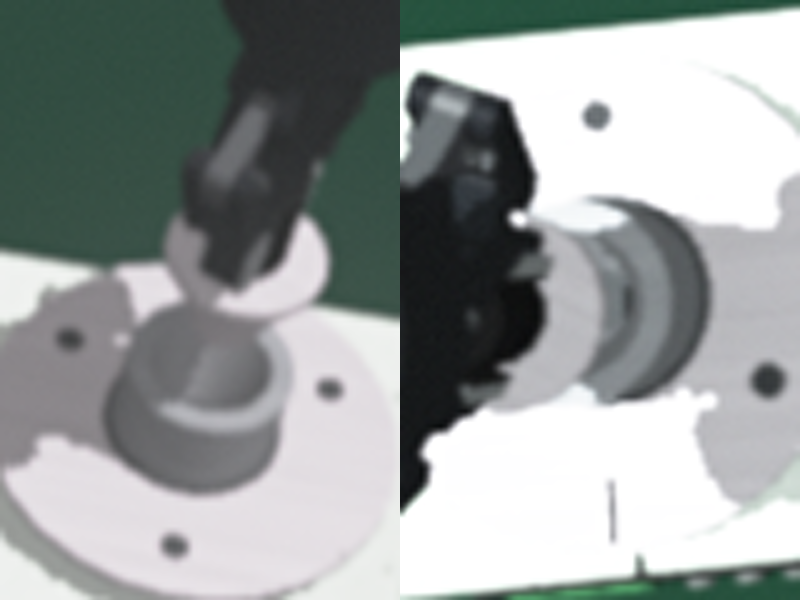

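The scene crop shows the flange (centre about px 452, left 435.4, right 468.8, bottom 207.8) above the cup; the top crop shows the flange's right edge at about px 177 and its bottom at row 334.6. I'll compare these with the predicted outlines.

```bash
python3 - <<'E'
from h import *
np.set_printoptions(precision=1,suppress=True)
def bb(n,x,y,z,r):
    a=np.linspace(0,2*np.pi,721); p=np.array([proj(n,(x+r*np.cos(t),y+r*np.sin(t),z)) for t in a]); return np.r_[p.min(0),p.max(0)]
for n in("scene","top"):
    print(n,"flange",bb(n,.4996,.1723,.1836,.03),"rim",bb(n,.4993,.1722,.1176,.033), "parked", bb(n,.5293,-.3300,.0477,.03))
E
echo "obs scene flange 435.4 ? 468.8 207.8 ; top flange xmax 177.0 ymax 334.6"
echo "obs scene rim $(python3 -c 'print(393+142/4-.4,188+68/4-.4,393+275/4-.4,188+173/4-.4)'); top $(python3 -c 'print(126+94/4-.4,276+66/4-.4,126+260/4-.4,276+235/4-.4)')"
echo "obs parked scene $(python3 -c 'print(159+142/4-.4,161+90/4-.4,159+257/4-.4,161+180/4-.4)') top $(python3 -c 'print(417+131/4-.4,251+78/4-.4,417+270/4-.4,251+218/4-.4)')"
```

```text
scene flange [435.8 184.4 468.1 209.1] rim [428.  204.7 461.6 231.3] parked [195.5 184.7 222.9 205.7]
obs scene flange 435.4 ? 468.8 207.8 ; top flange xmax 177.0 ymax 334.6
obs scene rim 428.1 204.6 461.35 230.85; top 149.1 292.1 190.6 334.35
obs parked scene 194.1 183.1 222.85 205.6 top 449.35 270.1 484.1 305.1Traceback (most recent call last):
  File "<stdin>", line 6, in <module>
  File "<stdin>", line 4, in bb
  File "h.py", line 8, in proj
    x=P(n)@np.append(X,1); return x[:2]/x[2]
      ~^^^
  File "h.py", line 4, in P
    c=vision.calibration(n); return np.array(c["mtx"])@np.diag([1,-1,-1])@np.array(c["extrinsics"])[:3]
ValueError: time passes only in moves, steps and waits
```

```bash
sed -i 's/^def P/import functools\n@functools.lru_cache\ndef P/' h.py; python3 - <<'E'
from h import *
np.set_printoptions(precision=1,suppress=True)
def bb(n,x,y,z,r):
    a=np.linspace(0,2*np.pi,721); p=np.array([proj(n,(x+r*np.cos(t),y+r*np.sin(t),z)) for t in a]); return np.r_[p.min(0),p.max(0)]
for n in("top",):
    print(n,"flange",bb(n,.4996,.1723,.1836,.03),"rim",bb(n,.4993,.1722,.1176,.033), "parked", bb(n,.5293,-.3300,.0477,.03))
E
```

```text
top flange [135.5 293.9 176.7 335.4] rim [149.2 292.5 190.6 334.1] parked [449.5 269.6 483.1 303.5]
```

```bash
python3 - <<'E'
from h import *
np.set_printoptions(precision=4,suppress=True)
robot.line_to([.4993,.1722,.178],velocity=.05); robot.pause(.3)
f0=np.array(robot.current_contact_force()); np.save("f0.npy",f0); print(f0)
print(robot.line_to([.4993,.1722,.138],velocity=.015,f_stop=4))
for i in range(3):
    robot.pause(.25); print(robot.current_tool_pos(),np.array(robot.current_contact_force())-f0,np.array(robot.current_torque()),robot.current_time_s())
E
```

```text
[-0.1892 -0.0631 -2.6361]
True
[0.4999 0.173  0.1491] [0.9713 0.9466 8.477 ] [-0.0383  0.0203 -0.0238] 16.95
[0.4999 0.173  0.1491] [0.6526 1.1826 8.2978] [ 0.0477  0.0787 -0.0956] 17.2
[0.4999 0.173  0.1491] [ 0.5292 -0.0912  7.6494] [ 0.0171  0.1042 -0.0165] 17.45
```

```bash
cat >> h.py <<'E'
def F(n=6,f0=None):
    f0=np.load("f0.npy"); a=[]
    for _ in range(n): robot.pause(.03); a.append(np.array(robot.current_contact_force())-f0)
    return np.mean(a,0)
E
python3 - <<'E'
from h import *
np.set_printoptions(precision=4,suppress=True)
z=.1480; xy=[.4997,.1728]
for i in range(10):
    robot.line_to(xy+[z],velocity=.01); robot.pause(.1); f=F(); print(z,f,robot.current_tool_pos(),robot.current_time_s())
    if f[2]>13: break
    z-=min(.0006,max(.0002,(14-f[2])*.0001))
E
```

```text
0.148 [-0.894  -0.4184  8.9588] [0.5   0.173 0.149] 18.0167
0.14749588122422902 [-1.1342 -0.7883 11.23  ] [0.5    0.1731 0.149 ] 18.5667
0.14721888448789539 [-2.2129 -0.897  12.9673] [0.5    0.1731 0.149 ] 19.1167
0.14701888448789538 [-2.2451 -1.2441 13.7424] [0.5    0.1731 0.1489] 19.6667
```

```bash
python3 - <<'E'
from h import *
np.set_printoptions(precision=4,suppress=True)
# t2 crop 5x, origin (136,253)
c=np.array([.4997,.1727])
for z in(.062,.07,.08):
    p=onz("top",(136+211/5-.4,253+510/5-.4),z)-c; print(z,np.hypot(*p),np.degrees(np.arctan2(p[1],p[0])))
for z in (.058,): 
    p=onz("top",(136+240/5-.4,253+566/5-.4),z)-c; print("house",np.hypot(*p),np.degrees(np.arctan2(p[1],p[0])))
# rotate
R0=70;x,y,z=.4994,.1725,.1470
def step(d,z):
    robot.line_to([x,y,z],[180,0,R0+d],velocity=.02); f=F(4); 
    print(d,round(z,5),f,np.array(robot.current_torque())[2].round(3),np.array(robot.current_tool_pos()),robot.current_eef_rot()[2],round(robot.current_time_s(),2)); return f
f=step(0,z)
for d in (3,6,9):
    z-=np.clip((14-f[2])*.00012,-.0004,.0003); f=step(d,z)
cv2.imwrite("pics/t3.png",vision.grab_frame("top")[:,:,::-1])
E
```

```text
0.062 0.07189254753603665 178.13406323233062
0.07 0.07097169433516903 179.9585550290195
0.08 0.0699247458792027 -177.6963914112857
house 0.09152015294679036 -175.91949013497248
0 0.147 [-1.2829 -0.0413 13.2142] -0.013 [0.4999 0.1731 0.149 ] 70.00520644982602 20.05
3 0.14691 [-1.862  -0.774  13.0119] 0.083 [0.5    0.1731 0.1489] 73.0315087640615 20.43
6 0.14679 [-1.525  -1.0522 13.8345] 0.095 [0.5    0.1731 0.1489] 76.0295197068291 20.82
9 0.14677 [-1.2334 -0.775  13.9651] 0.153 [0.5    0.1731 0.1489] 79.02916901100015 21.2
```

```bash
cat >> h.py <<'E'
R0=70;x,y=.4994,.1725
def step(d,z):
    robot.line_to([x,y,z],[180,0,R0+d],velocity=.02); f=F(4)
    print(d,round(z,5),f.round(2),np.array(robot.current_torque())[2].round(3),np.array(robot.current_tool_pos()).round(4),np.round(robot.current_eef_rot(),2),round(robot.current_time_s(),2)); return f
def crop(im,c,r,w=40,h=60): return cv2.resize(im[r-h:r+h,c-w:c+w],(400,600),interpolation=cv2.INTER_CUBIC)
E
python3 - <<'E'
from h import *
z=.14677; f=[0,0,13.97]
for d in (13,17,21,25):
    z-=np.clip((14.3-f[2])*.00012,-.0004,.0003); f=step(d,z)
robot.pause(.2)
t=vision.grab_frame("top")[:,:,::-1]; cv2.imwrite("pics/t4.png",t)
cv2.imwrite("pics/c4.png",np.hstack([crop(cv2.imread("pics/t3.png"),190,330),crop(t,190,330)]))
E
```

```text
13 0.14673 [-2.26 -0.72 14.04] 0.105 [0.5    0.173  0.1489] [ 1.7987e+02 -1.0000e-02  8.3030e+01] 21.63
17 0.1467 [-2.1  -0.77 14.25] 0.182 [0.5001 0.173  0.1489] [179.87  -0.    87.03] 22.02
21 0.14669 [-1.58 -0.7  15.1 ] 0.113 [0.5001 0.173  0.1489] [1.7986e+02 1.0000e-02 9.1030e+01] 22.4
25 0.14679 [-2.02 -1.17 13.81] 0.125 [0.5002 0.173  0.1489] [1.7986e+02 2.0000e-02 9.5030e+01] 22.78
```

View pics/c4.png

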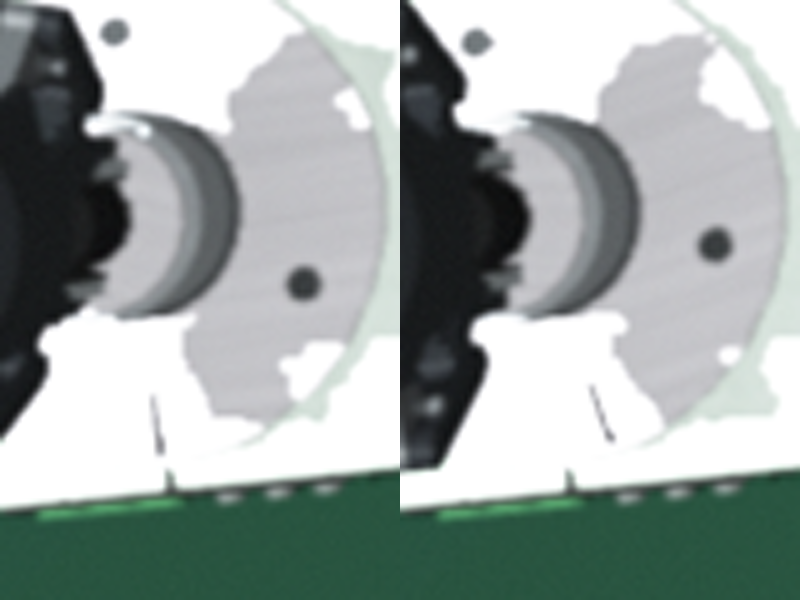

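```bash
python3 - <<'E'
from h import *
c=np.array([.49995,.1730])
ang=lambda px,z:(np.hypot(*(p:=onz("top",px,z)-c)).round(4),np.degrees(np.arctan2(p[1],p[0])).round(1))
g=lambda X,Y,o,s=5:(o[0]+X/s-.4,o[1]+Y/s-.4)
for z in(.072,.076,.08):
    print(z,"mark",ang(g(211,510,(136,253)),z),ang(g(157,425,(150,270)),z),ang(g(202,413,(150,270)),z),"hole",ang(g(368,380,(136,253)),z),ang(g(303,284,(150,270)),z),ang(g(315,245,(150,270)),z))
for z in(.05,.058):print("house",ang(g(170,480,(150,270)),z))
# blurred platter outline centre for z: holes at left0: top hole
print("hole2",[ang(g(197,115,(136,253)),z) for z in(.072,.076,.08)],[ang(g(75,42,(150,270)),z) for z in(.072,.076,.08)])
E
```

```text
0.072 mark (np.float64(0.071), np.float64(-179.3)) (np.float64(0.0714), np.float64(-175.0)) (np.float64(0.0709), np.float64(-162.6)) hole (np.float64(0.061), np.float64(-118.9)) (np.float64(0.0609), np.float64(-115.2)) (np.float64(0.0605), np.float64(-102.3))
0.076 mark (np.float64(0.0706), np.float64(-178.4)) (np.float64(0.0711), np.float64(-174.1)) (np.float64(0.0708), np.float64(-161.7)) hole (np.float64(0.0617), np.float64(-118.3)) (np.float64(0.0616), np.float64(-114.6)) (np.float64(0.0613), np.float64(-102.0))
0.08 mark (np.float64(0.0702), np.float64(-177.5)) (np.float64(0.0708), np.float64(-173.2)) (np.float64(0.0708), np.float64(-160.8)) hole (np.float64(0.0623), np.float64(-117.8)) (np.float64(0.0623), np.float64(-114.1)) (np.float64(0.0622), np.float64(-101.7))
house (np.float64(0.0924), np.float64(-177.1))
house (np.float64(0.0915), np.float64(-175.7))
hole2 [(np.float64(0.0619), np.float64(4.7)), (np.float64(0.0616), np.float64(3.6)), (np.float64(0.0614), np.float64(2.5))] [(np.float64(0.0624), np.float64(21.4)), (np.float64(0.0618), np.float64(20.3)), (np.float64(0.0612), np.float64(19.3))]
```

```bash
python3 - <<'E'
from h import *
z=.14665; f=[0,0,15.3]
for d in (28,31,34):
    z-=np.clip((15.5-f[2])*.00012,-.0004,.0003); f=step(d,z)
robot.pause(.3)
t=vision.grab_frame("top")[:,:,::-1]; cv2.imwrite("pics/t5.png",t)
cv2.imwrite("pics/c5.png",crop(t,190,330))
E
```

```text
28 0.14663 [-2.23 -1.55 14.86] 0.151 [0.5002 0.173  0.1489] [1.7986e+02 3.0000e-02 9.8030e+01] 23.42
31 0.14655 [-1.83 -1.1  14.97] 0.162 [0.5002 0.173  0.1489] [1.7986e+02 4.0000e-02 1.0103e+02] 23.8
34 0.14649 [-2.04 -1.76 14.95] 0.075 [0.5002 0.173  0.1489] [1.7985e+02 5.0000e-02 1.0403e+02] 24.18
```

View pics/c5.png

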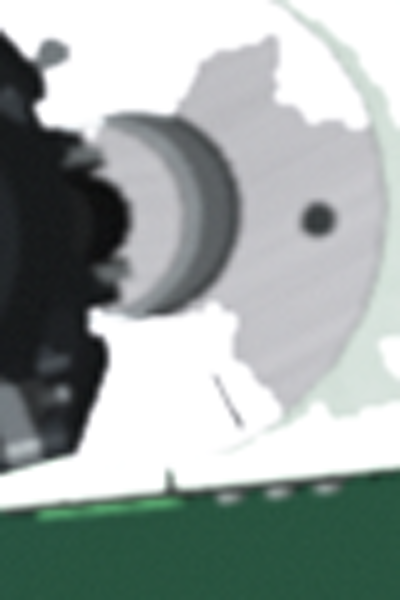

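The mark is at crop (228,400), about 8.5° further, so the seat is near +23°. Now clockwise.

```bash
python3 - <<'E'
from h import *
c=np.array([.49995,.1730])
for px in ((150+228/5-.4,270+400/5-.4),(150+318/5-.4,270+219/5-.4)):
    p=onz("top",px,.076)-c; print(np.degrees(np.arctan2(p[1],p[0])))
z=.14649; f=[0,0,14.95]
for d in (30,26,22,18,14,10,6,2,-2,-6,-10,-14,-18,-20):
    z-=np.clip((15.2-f[2])*.00012,-.0004,.0003); f=step(d,z)
robot.pause(.3)
t=vision.grab_frame("top")[:,:,::-1]; cv2.imwrite("pics/t6.png",t)
cv2.imwrite("pics/c6.png",crop(t,180,330))
E
```

```text
-153.9452171403858
-93.87532423789318
30 0.14646 [-2.11 -1.71 15.19] -0.156 [0.5002 0.173  0.1489] [1.7986e+02 3.0000e-02 9.9970e+01] 24.92
26 0.14646 [-2.39 -1.13 15.36] -0.118 [0.5002 0.173  0.1489] [1.7986e+02 2.0000e-02 9.5970e+01] 25.3
22 0.14648 [-2.44 -1.11 15.45] -0.137 [0.5001 0.173  0.1489] [1.7986e+02 1.0000e-02 9.1970e+01] 25.68
18 0.14651 [-1.91 -0.98 15.31] -0.085 [0.5001 0.173  0.1489] [ 1.7987e+02 -1.0000e-02  8.7970e+01] 26.07
14 0.14652 [-1.94 -1.38 15.46] -0.119 [0.5001 0.173  0.1488] [ 1.7987e+02 -1.0000e-02  8.3970e+01] 26.45
10 0.14655 [-2.56 -0.91 14.94] -0.127 [0.5    0.1731 0.1489] [ 1.7988e+02 -3.0000e-02  7.9970e+01] 26.83
6 0.14652 [-2.1  -1.07 14.78] -0.076 [0.5    0.1731 0.1489] [ 1.7988e+02 -4.0000e-02  7.5970e+01] 27.22
2 0.14647 [-2.31 -0.67 15.64] -0.102 [0.5    0.1731 0.1489] [ 1.7988e+02 -4.0000e-02  7.1970e+01] 27.6
-2 0.14652 [-2.19 -0.78 15.49] -0.038 [0.5    0.1731 0.1489] [ 1.7989e+02 -6.0000e-02  6.7980e+01] 27.98
-6 0.14656 [-2.06 -0.99 14.58] -0.172 [0.4999 0.1732 0.1488] [ 1.7991e+02 -7.0000e-02  6.3980e+01] 28.37
-10 0.14648 [-2.14 -0.31 15.27] -0.097 [0.4999 0.1732 0.1488] [ 1.7991e+02 -7.0000e-02  5.9980e+01] 28.75
-14 0.14649 [-2.68 -0.75 15.12] -0.129 [0.4999 0.1732 0.1488] [ 1.7992e+02 -8.0000e-02  5.5980e+01] 29.13
-18 0.14648 [-2.47 -1.02 15.37] -0.173 [0.4999 0.1732 0.1488] [ 1.7993e+02 -9.0000e-02  5.1980e+01] 29.52
-20 0.1465 [-2.17 -0.83 15.25] -0.122 [0.4998 0.1732 0.1488] [ 1.7993e+02 -9.0000e-02  4.9990e+01] 29.9
```

View pics/c6.png

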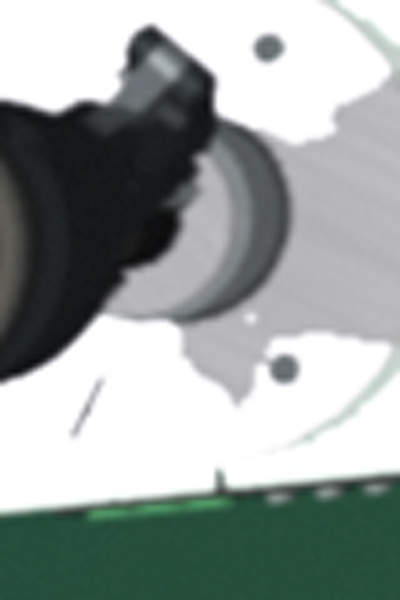

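```bash
python3 - <<'E'
from h import *
c=np.array([.49995,.1730])
for px in ((140+88/5-.4,270+408/5-.4),(140+284/5-.4,270+369/5-.4)):
    p=onz("top",px,.076)-c; print(np.degrees(np.arctan2(p[1],p[0])))
E
```

```text
153.14625818613516
-148.2306233674509
```

Seat is now about -31° (inside the stops). Ease off, release, retreat and check.

```bash
python3 - <<'E'
from h import *
robot.line_to([.4995,.1729,.1484],velocity=.02); print(F())
fingers.gripper_to(.7); robot.pause(.2)
robot.line_to([.4995,.1729,.26],velocity=.08); robot.move_to([.40,-.05,.30],[180,0,50]); robot.pause(.3)
s=vision.grab_frame("scene")[:,:,::-1];t=vision.grab_frame("top")[:,:,::-1]
cv2.imwrite("pics/c7.png",np.hstack([crop(s,443,205),crop(t,176,313)])); print(robot.current_contact_force(),robot.current_time_s())
E
```

```text
[-0.49448557  0.04481266  8.98801495]
[ 0.61460179 -0.14293365 -0.00084288] 34.225
```

View pics/c7.png

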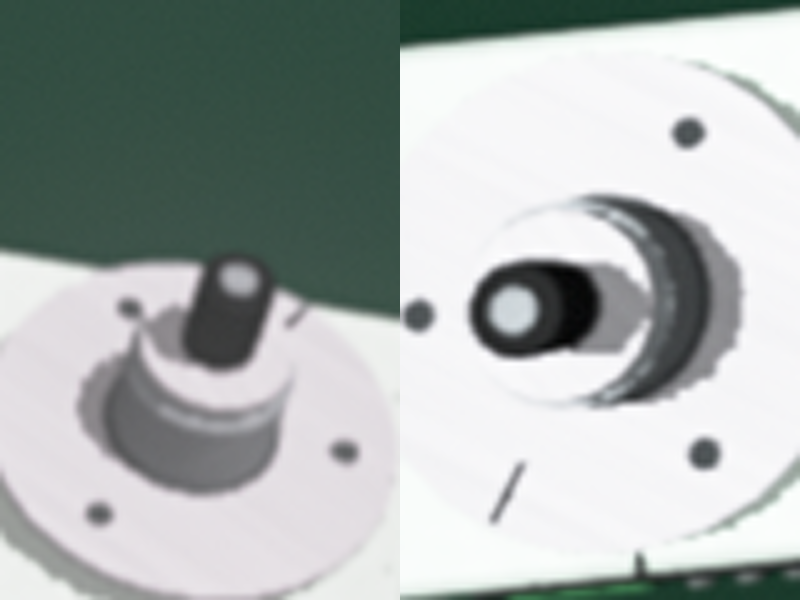

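The cone sits square in the cup with its flange just above the rim, in both views (scene crop flange about (215,365), top crop about (560,305)).

```bash
python3 -c "
from station import workorder
print(workorder.close_job())"
```

```text
the job is handed in; nothing more can be done
None
```

I pressed the large cone home and turned the cup to about +22° and then about −31° (further than the 20° asked, but short of the 34° end stop) under a push of about 15 N. I then let go, leaving the cone square in the cup, and handed the job in at about 34 s; no verdict was returned.

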